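# Slide the power strip back into its bay behind the arm post

## Task

Put the unplugged power strip away: without lifting it off the desk, push it with the fingers, its right end first (right as the robot sees it), past the short monitor-arm post and in behind it, then push the left end round so the strip lies home in the bay between the EEG amplifier and the supply box, flush along the white bench trunking. Leave the other things on the desk where they are.

Things in the scene. Friction and masses are not known exactly. Their poses are not given: they have to be found in the camera images.
- strip: Power strip: aluminium bar, black end caps, five round outlets on top, no cord. 320 long (its y) x 50 wide (x) x 42 high (47 at the switch), about 0.6 kg, upright sides. Loose and flat on the desk before the bay, left of the post; slides when pushed, friction varies. Origin: middle of its underside. -y end = right end. Yaw greater than the trunking's: right end turned towards the trunking.
- strip_end_right (a point): Foot of the right (-y) end face of the strip, on its centre line, 160 from the strip's origin.
- strip_end_left (a point): Foot of the left (+y) end face of the strip, on its centre line, 160 from the strip's origin.
- trunk: Bench trunking: straight white duct, outlets on top, fixed along the far side, 832 long (y), 85 deep (x), 62 high. Origin: at desk level on its flat front face, mid-length. +x points away from the robot: the face is x = 0, the bay lies at negative x. The strip is flush when parallel and its centre line is at x = -25. Place and heading vary.
- post: The post: stub of a monitor arm fixed to the desk, a dark steel upright cylinder 40 across, 58 high. Origin: centre of its foot; same heading as the trunking. It stands before the right half of the bay, its centre 103 to 108 in front of the trunking face, so at least 83 is free between them for the 50 wide strip.
- amp: EEG amplifier: light box, grey top, three rows of black jacks, 115 deep (x) x 170 wide (y) x 50 high; fixed. Origin: centre of its underside. It touches the trunking; its right side (85 from the origin towards -y) is the left end of the bay. Same heading as the trunking.
- supply: Supply box: dark steel, vent slots, 115 deep (x) x 170 wide (y) x 47 high; fixed. Origin: centre of its underside. It touches the trunking; its left side (85 from the origin towards +y) is the right end of the bay. The bay is 368 to 380 wide; the gap between amplifier and post is shorter than the strip. Same heading as the trunking.
- gel: White gel bottle, 60 across, 160 high, standing on the right side of the desk. Origin: centre of its underside. Leave it.
- paste: Paste jar, 48 across, 34 high, standing on the amplifier's outer (left) half. Origin: centre of its underside. Leave it.
- clamp1: Red electrode clamp, 90 x 18 x 25 high, lying on the desk in front of the supply box. Origin: middle of its underside. Leave it.
- clamp2: Yellow electrode clamp, 90 x 18 x 25 high, lying on the desk far left, beyond the amplifier. Origin: middle of its underside. Leave it.
- mouse: Black computer mouse, 100 x 58 x 31 high, on the near right of the desk. Origin: middle of its underside. Leave it.
- screwdriver: Black-handled screwdriver, 180 long, about 30 high, lying across the near part of the desk, close to the robot. Origin: under its middle. Leave it.
Mind the look-alikes: they are no part of the job. There is more than one size of the post; the job needs the smallest.

How it is judged:
By the outcome, as a careful person would: the job done as asked, in the order asked, and still so for the second after the job is handed in, with the robot touching nothing.
It also fails if it takes over 72 s, if anything falls off the work surface, if the arm or the gripper's body presses on something with over 40 N, if the wrist force passes 120 N, or if a joint passes its speed limit or range.

## Robot

A 7-joint arm with a two-finger parallel gripper is mounted at the origin on the work surface. World frame = base frame: x ahead of the robot, y to its left, z up, the work surface at z = 0. Lengths are in m, angles in rad, forces in N, time in s.
With the tool pointing down it reaches from about 0.425 to 0.875 m from the base axis. Payload 9.9 kg.
Tool frame: the origin (TCP) lies midway between the tips of the shut fingers; the grasp point (between the pads) lies 19 mm behind it (grip_depth is the distance from the TCP to the grasp point, in m); x points along the fingers, z is the direction in which the jaws open and shut, and the axes are right-handed (so a half turn about x gives the same grasp; the last joint's range is limited). The gripper opens to 85 mm and grips with 20 to 120 N. Pads are 22 mm wide; open, the fingers measure 114 mm over their backs; the gripper's body (76 mm by 85 mm) begins 54 mm behind the grasp point. The pads swing forward as they close: fully open they stand 13 mm farther back than shut.
Start: joints at [-1.339, 0.576, 0.025, 1.437, -0.015, 1.129, -0.057], TCP at [0.21, 0.642, 0.231] pointing down, gripper open.
Joint ranges: [-2.76, 2.76], [-0.34, 2.15], [-1.52, 1.57], [0.19, 2.46], [-1.09, 4.23], [0.17, 1.99], [-2.82, 2.82]. Speed limits (rad/s): [2.22, 2.22, 3.01, 3.01, 3.14, 3.14, 3.14].

## Interface

Orientations are given as [roll, pitch, yaw] about the fixed x, y, z axes, in that order (R = Rz(yaw) Ry(pitch) Rx(roll)).
In Python, from plant import read_state, snapshot, sign_off, grip_depth gives the robot as it stands. The module is installed in compiled form; this text tells all that it offers.
- The arm moves only by the shell command python3 -m inch 'ROWS'. ROWS is JSON, a list of rows, each a list of 3 entries, a list of its own where there are three numbers: the shift along the tool's x, y, z in cm, then the turn about the tool's x in degrees, then the opening, from 0 (shut) to 1 (fully open). A call has 1 to 12 rows; each row shifts and turns the pose as measured when the row begins, along the tool's axes as they then stand; what a row does not reach is not made up. A row lasts 1/10 s, in which the tool goes at most 50 mm and 8.59 degrees, less where a joint would pass 70% of its speed; a pose out of reach is approached as far as the arm can. A call is refused whole if a number of a shift passes 5 or a number of a turn 8.59, either way. A call with a gripper value outside its range is refused whole. The fingers move at their own pace and stop on an object; the grip force is fixed at half the most. Time passes only in rows, so rows that do not move let the fingers close. It gives the time, the measured TCP pose, the force and the opening at its end, in the units of the state.
- read_state(): the state, without advancing time (a new reading comes with each control period).
- snapshot(name): name is "side" or "top" or "wrist"; returns a dict with "pixels" (400x640x3 uint8, blue, green, red), "camera_matrix" (3x3 intrinsics, pixels), "rvec" (rotation vector, rad) and "tvec" (3), from world to camera coordinates, as OpenCV has them. Camera axes: x right, y down, z forward; pixel columns grow to the right and rows downward; lengths in m; the calibration is good to about 2 mm. A picture is of the moment at which its call begins. There is no depth.
- sign_off(): hands the job in, once; it reports no verdict.
The state is a dict: "clock": time; "joint_pos": joint angles; "dq": joint speeds; "tau": joint torques, N m; "eef_pos": TCP position; "tool_rot": TCP orientation; "ft_force": force on the tool from outside, world axes, zero at the start; "torque": the same for the moment, N m; "width": opening from 0.0 (shut) to 1.0 (fully open).
Only numpy, scipy, OpenCV 4.12 (cv2) and the standard library are available. Lean on these libraries where they do the work, as an engineer would, in place of code of your own. Each camera call takes 0.05 s, during which the arm holds its last target.

## Working session

There is one attempt and no reset: what is moved stays moved. The work goes in short steps, Python scripts to look and compute and a shell command to move; the robot and the scene stay as the last step left them, time stands still between calls to the robot, and variables do not carry over. Pictures are saved under pics/ and viewed, and the job is handed in when it is done.

```bash
mkdir -p pics; ls
cat > h.py <<'E'
import numpy as np, cv2
from plant import read_state, snapshot
def shot(name,fn):
    s=snapshot(name); cv2.imwrite('pics/'+fn+'.png',s['pixels']); np.savez('pics/'+fn+'.npz',**{k:np.array(v) for k,v in s.items()}); return s
def load(fn): return dict(np.load('pics/'+fn+'.npz'))
def ray(s,uv,z):
    K=np.array(s['camera_matrix']);R=cv2.Rodrigues(np.array(s['rvec'],float))[0];t=np.array(s['tvec'],float).reshape(3)
    uv=np.atleast_2d(np.array(uv,float));d=(R.T@np.linalg.inv(K)@np.c_[uv,np.ones(len(uv))].T).T
    c=-R.T@t; k=(z-c[2])/d[:,2]; return c+k[:,None]*d
def proj(s,P):
    return cv2.projectPoints(np.atleast_2d(np.array(P,float)),np.array(s['rvec'],float),np.array(s['tvec'],float),np.array(s['camera_matrix'],float),None)[0].reshape(-1,2)
E
python3 - <<'E'
from h import *
print(read_state())
for n in ('side','top','wrist'):
    s=shot(n,n+'0'); R=cv2.Rodrigues(np.array(s['rvec'],float))[0]; print(n,-R.T@np.array(s['tvec']).reshape(3))
E
```

```text
pics
{'clock': 0.0, 'joint_pos': array([-1.33877524,  0.57649148,  0.0248354 ,  1.43796245, -0.01500762,
        1.12898406, -0.05652664]), 'dq': array([-2.84338059e-04,  2.10074625e-04,  1.11783415e-03,  5.87031895e-04,
        9.13275341e-04, -9.35917832e-04, -9.98947725e-05]), 'tau': array([ 4.91646042e-04, -7.65749359e+01,  2.24994488e+00, -2.85963678e+01,
        1.51001679e-02,  1.27841407e-02,  8.43537464e-06]), 'eef_pos': array([0.20949435, 0.64116726, 0.23045056]), 'tool_rot': array([-3.09671283,  1.56913535, -1.84172684]), 'ft_force': array([-0.34389328, -0.88654722, -0.03841584]), 'torque': array([-0.0001068 , -0.00552038,  0.00237122]), 'width': 0.9997741989294716}
side [ 0.09632586 -0.94109514  1.2727126 ]
top [0.34151204 0.02672288 1.17091904]
wrist [0.13127094 0.66785776 0.37414879]
```

View pics/top0.png

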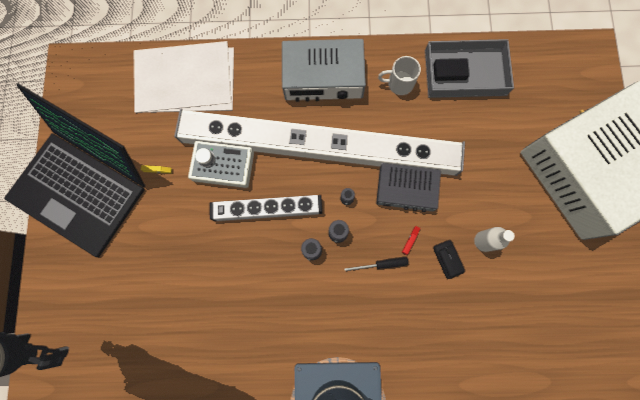

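View pics/side0.png

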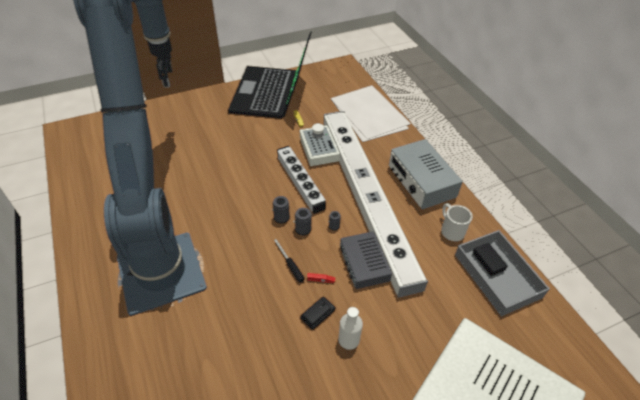

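View pics/wrist0.png

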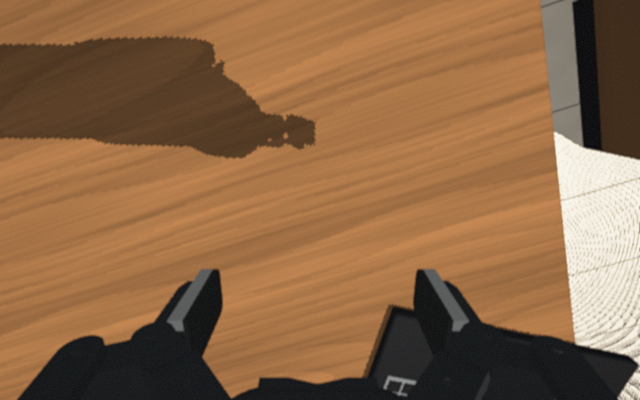

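Run:
```python
from h import *
s=load('top0')
c=s['pixels'][100:265,160:480]; cv2.imwrite('pics/topz.png',cv2.resize(c,None,fx=2.5,fy=2.5,interpolation=cv2.INTER_CUBIC))
s=load('side0')
c=s['pixels'][100:300,240:430]; cv2.imwrite('pics/sidez.png',cv2.resize(c,None,fx=3,fy=3,interpolation=cv2.INTER_CUBIC))
```

```text
(no output)
```

View pics/topz.png

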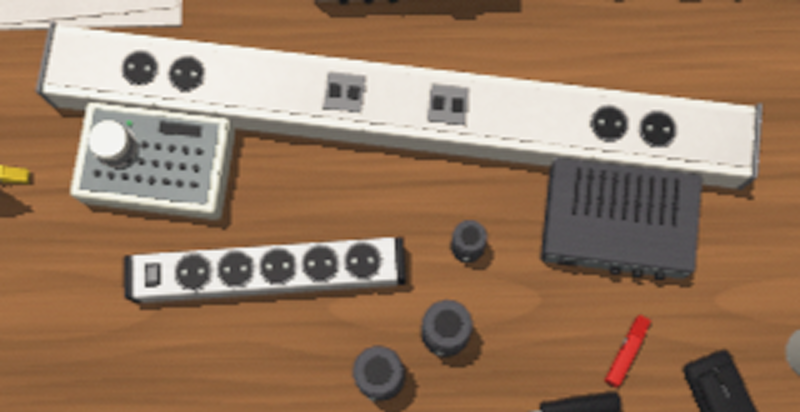

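View pics/sidez.png

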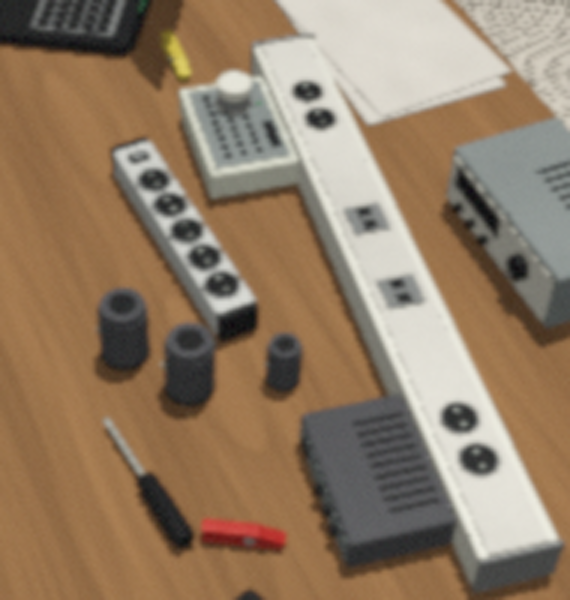

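Run:
```python
from h import *
s=load('top0')
f=lambda u,v:((u+.5)/2.5-.5+160,(v+.5)/2.5-.5+100)
P=lambda pts,z: ray(s,[f(*p) for p in pts],z)[:,:2]
tr=P([(42,94),(752,180)],.062); d=tr[0]-tr[1]; print('trunk',tr,np.linalg.norm(d)); y=d/np.linalg.norm(d); x=np.array([y[1],-y[0]]); yaw=np.arctan2(x[1],x[0]); print('yaw',np.degrees(yaw)); O=tr.mean(0)
loc=lambda p: np.c_[(p-O)@x,(p-O)@y]*1000
print('amp',loc(P([(230,118),(215,213),(90,104),(72,190)],.05)))
print('sup',loc(P([(556,162),(544,260),(702,174),(692,270)],.047)))
print('post',P([(469,236)],.058),loc(P([(469,236)],.058)))
st=P([(126,257),(130,298),(400,238),(404,281)],.042);print('strip',st,loc(st)); 
# line edge scan of trunk front in side view
s2=load('side0'); g=lambda u,v:((u+.5)/3-.5+240,(v+.5)/3-.5+100)
Q=lambda pts,z: ray(s2,[g(*p) for p in pts],z)[:,:2]
print('side trunk',loc(Q([(253,45),(470,550)],.062)))
print('post',Q([(286,343)],.058),loc(Q([(286,343)],.058)))
print('strip',Q([(113,150),(144,140),(221,317),(256,298)],.042),loc(Q([(113,150),(144,140),(221,317),(256,298)],.042)))
print(grip:=__import__('plant').grip_depth)
```

```text
trunk [[ 0.74824433  0.44542622]
 [ 0.62659526 -0.35887225]] 0.8134460783609572
yaw -8.600721245128184
amp [[   2.21028546  189.27547055]
 [-111.12484051  188.13901617]
 [  -1.34115923  353.81679041]
 [-105.21507344  355.15984077]]
sup [[  -2.17307734 -189.09443237]
 [-117.14123755 -187.26909986]
 [   4.52679881 -354.77884186]
 [-107.48060154 -352.00801078]]
post [[ 0.57074096 -0.0405975 ]] [[-102.82347838 -100.38033503]]
strip [[0.55868718 0.34811238]
 [0.51156249 0.3421606 ]
 [0.57352676 0.0366569 ]
 [0.52405845 0.03316238]] [[-172.87241021  282.15568913]
 [-218.57708804  269.22345276]
 [-111.62223189  -23.57808999]
 [-160.0116477   -34.43118688]]
side trunk [[   6.34199808  410.95576722]
 [   1.04859401 -396.77545566]]
post [[ 0.5768874  -0.03686803]] [[-97.30389363 -95.77361275]]
strip [[0.51694918 0.34705627]
 [0.55968463 0.34951606]
 [0.53171007 0.03850345]
 [0.58006357 0.04939621]] [[-213.98311336  274.86962928]
 [-172.09609315  283.69275845]
 [-153.24481725  -28.00590006]
 [-107.06406984  -10.00447572]]
0.0187
```

```bash
cat >> h.py <<'E'
from scipy.spatial.transform import Rotation as Ro
TO=np.array([0.6874,0.0433]); TY=np.radians(-8.6)
tx=np.array([np.cos(TY),np.sin(TY)]); ty=np.array([-np.sin(TY),np.cos(TY)])
def loc(p): p=np.atleast_2d(p)[:,:2]; return np.c_[(p-TO)@tx,(p-TO)@ty]*1000
def wld(p): p=np.atleast_2d(p)/1000; return TO+p[:,:1]*tx+p[:,1:]*ty
def go(xy,z,yaw=None):
    """xy in trunk mm, z m, yaw = jaw axis heading (deg, trunk frame, mod 180)"""
    st=read_state(); R=Ro.from_euler('xyz',st['tool_rot']).as_matrix(); p=st['eef_pos']
    T=np.r_[wld(xy)[0],z]; d=R.T@(T-p)*100
    jaw=np.degrees(np.arctan2(R[1,2],R[0,2])-TY)
    print('t',st['clock'],'tcp trunk',loc(p)[0].round(1),'z',p[2].round(4),'jaw',jaw.round(1),'tilt',np.degrees(np.arccos(-R[2,0])).round(1),'F',st['ft_force'].round(1),'w',round(st['width'],2))
    a=0 if yaw is None else (jaw-yaw+90)%180-90
    print('tool shift cm',d.round(2),'turn',round(a,1),'(shift in present axes)')
    if abs(a)>0.5:
        R2=R@Ro.from_euler('x',a,degrees=True).as_matrix(); print(' shift after turn',(R2.T@(T-p)*100).round(2))
E
python3 - <<'E'
from h import *
R=Ro.from_euler('xyz',read_state()['tool_rot']).as_matrix(); print(R.round(3))
go([-260,60],.23,22)
E
```

```text
[[-0.    -0.951  0.311]
 [-0.001  0.311  0.951]
 [-1.    -0.    -0.001]]
t 0.15 tcp trunk [-561.9  519.8] z 0.2307 jaw 80.5 tilt 0.1 F [ 0.2 -0.5 -1.2] w 1.0
tool shift cm [  0.12 -37.36 -40.37] turn 58.5 (shift in present axes)
 shift after turn [  0.12 -53.95  10.77]
```

```bash
python3 -m inch '[[[0,-3.1,-3.3],0,0],[[0,-3.1,-3.3],0,0],[[0,-3.1,-3.3],0,0],[[0,-3.1,-3.3],0,0],[[0,-3.1,-3.3],0,0],[[0,-3.1,-3.3],0,0],[[0,-3.1,-3.3],0,0],[[0,-3.1,-3.3],0,0],[[0,-3.1,-3.3],0,0],[[0,-3.1,-3.3],0,0],[[0,-3.1,-3.3],0,0],[[0,-3.1,-3.3],0,0]]'; python3 -c "
from h import *
go([-225,60],.015,90)"
```

```text
clock: 1.35
eef_pos: [0.444, 0.1368, 0.2273]
tool_rot: [2.185, 1.567, -2.831]
ft_force: [1.4, 1.2, -0.1]
width: -0.002
t 1.35 tcp trunk [-254.6   56.1] z 0.2273 jaw 81.2 tilt 0.2 F [ 1.4  1.2 -0.1] w -0.0
tool shift cm [21.22 -2.93  0.88] turn -8.8 (shift in present axes)
 shift after turn [21.22 -3.03  0.42]
```

```bash
python3 -m inch '[[[4,-0.6,0.2],0,0],[[4,-0.6,0.2],0,0],[[4,-0.6,0.1],0,0],[[4,-0.6,0.1],0,0],[[3.5,-0.5,0.1],0,0],[[1,0,0],0,0],[[0,0,0],0,0]]'; python3 -c "
from h import *
go([-187,60],.015)
shot('top','t1');shot('wrist','w1')
c=load('t1')['pixels'][100:265,160:480]; cv2.imwrite('pics/t1z.png',cv2.resize(c,None,fx=2.5,fy=2.5,interpolation=cv2.INTER_CUBIC))"
```

```text
clock: 2.05
eef_pos: [0.4806, 0.126, 0.0177]
tool_rot: [-1.423, 1.566, -0.17]
ft_force: [0.2, -0.1, 0.5]
width: -0.003
t 2.05 tcp trunk [-216.8   50.8] z 0.0177 jaw 80.4 tilt 0.3 F [ 0.2 -0.1  0.5] w -0.0
tool shift cm [ 0.29 -2.79  1.4 ] turn 0 (shift in present axes)
```

View pics/t1z.png

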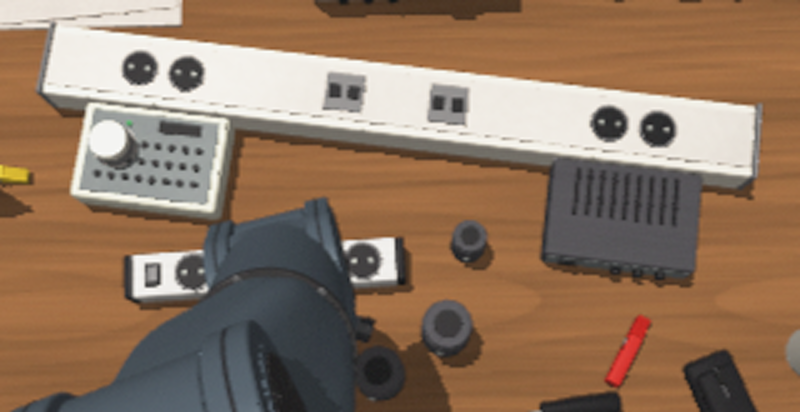

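View pics/w1.png

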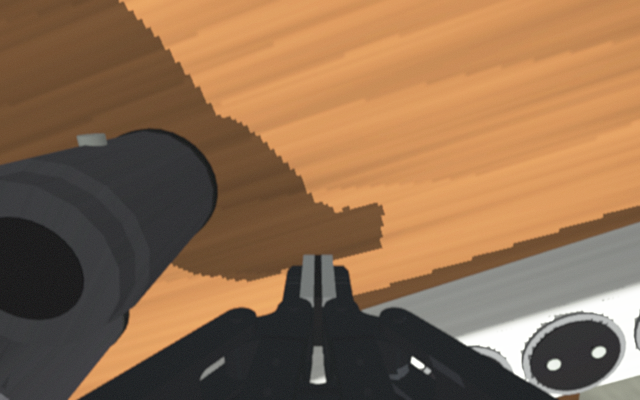

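```bash
python3 -m inch '[[[0.2,-1.3,0.4],0,0],[[0,-0.9,0.3],0,0],[[0,-0.7,0.12],0,0],[[0,-0.7,0.12],0,0],[[0,-0.7,0.12],0,0],[[0,-0.7,0.12],0,0],[[0,-0.7,0.12],0,0],[[0,-0,0],0,0]]'; python3 -c "
from h import *
go([-147,60],.015)
shot('top','t2');shot('side','s2')
c=load('t2')['pixels'][100:265,160:480]; cv2.imwrite('pics/t2z.png',cv2.resize(c,None,fx=2.5,fy=2.5,interpolation=cv2.INTER_CUBIC))
c=load('s2')['pixels'][100:300,240:430]; cv2.imwrite('pics/s2z.png',cv2.resize(c,None,fx=3,fy=3,interpolation=cv2.INTER_CUBIC))"
```

```text
clock: 2.95
eef_pos: [0.543, 0.1217, 0.0245]
tool_rot: [-1.06, 1.559, 0.195]
ft_force: [-0.6, -0.0, 0.2]
width: 0.002
t 2.95 tcp trunk [-154.5   55.9] z 0.0245 jaw 80.5 tilt 0.7 F [-0.6 -0.   0.2] w 0.0
tool shift cm [ 0.96 -0.66  0.52] turn 0 (shift in present axes)
```

View pics/t2z.png

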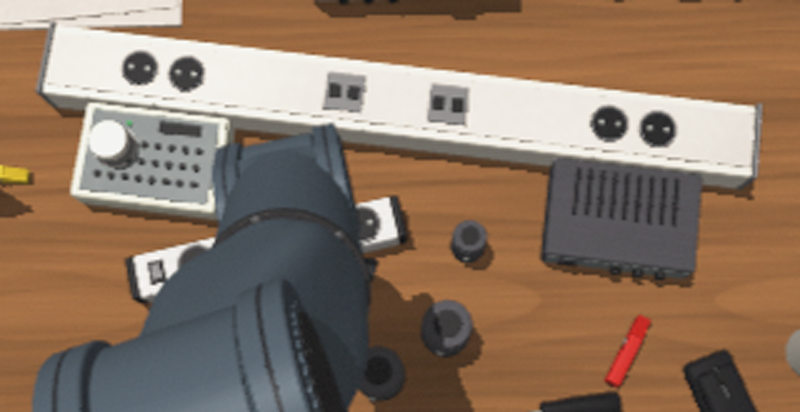

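View pics/s2z.png

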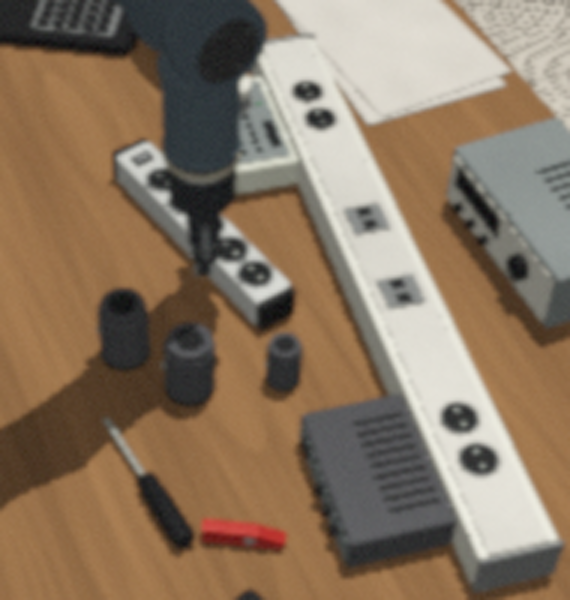

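```bash
cat >> h.py <<'E'
def strip(fn,pts,h=.042):
    """pts zoomed: LB,LF,RB,RF (B=trunk side)"""
    s=load(fn)
    if fn[0]=='t': uv=[((u+.5)/2.5-.5+160,(v+.5)/2.5-.5+100) for u,v in pts]
    else: uv=[((u+.5)/3-.5+240,(v+.5)/3-.5+100) for u,v in pts]
    q=loc(ray(s,uv,h)); L=(q[0]+q[1])/2;Rr=(q[2]+q[3])/2;d=Rr-L
    th=np.degrees(np.arctan2(d[0],-d[1])); c=(L+Rr)/2; n=np.array([np.cos(np.radians(th)),np.sin(np.radians(th))])
    A=np.array([-115,188]);P=np.array([-105,-99])
    print(fn,'c',c.round(1),'th',th.round(1),'len',np.linalg.norm(d).round(0),'L',L.round(0),'R',Rr.round(0),'gap amp',(A@n-c@n-25).round(1),'gap post',(c@n-25-P@n-20).round(1),'backR x',(c[0]+160*np.sin(np.radians(th))+25*n[0]).round(1))
E
python3 - <<'E'
from h import *
strip('t2',[(127,258),(139,306),(395,197),(408,241)])
strip('s2',[(146,140),(114,157),(293,292),(258,313)])
E
```

```text
t2 c [-144.7  123.4] th 20.8 len 312.0 L [-200.  269.] R [-89. -22.] gap amp 25.7 gap post -3.2 backR x -64.6
s2 c [-139.8  125.2] th 19.7 len 313.0 L [-193.  272.] R [-87. -22.] gap amp 19.5 gap post -2.3 backR x -62.4
```

```bash
python3 -m inch '[[[0.4,-0.6,0.4],0,0],[[0.4,-0.6,0.4],0,0],[[0.1,-0.5,0.3],0,0],[[0,0,0],0,0],[[0,2,-0.4],0,0],[[0,2,-0.4],0,0]]'; python3 -c "
from h import *
go([-240,320],.15,22)
shot('top','t3');shot('side','s3')
c=load('t3')['pixels'][100:265,160:480]; cv2.imwrite('pics/t3z.png',cv2.resize(c,None,fx=2.5,fy=2.5,interpolation=cv2.INTER_CUBIC))
c=load('s3')['pixels'][100:300,240:430]; cv2.imwrite('pics/s3z.png',cv2.resize(c,None,fx=3,fy=3,interpolation=cv2.INTER_CUBIC))"
```

```text
clock: 3.65
eef_pos: [0.5198, 0.1308, 0.0146]
tool_rot: [-1.162, 1.563, 0.092]
ft_force: [-0.6, 0.8, 0.3]
width: 0.004
t 3.65 tcp trunk [-178.8   61.5] z 0.0146 jaw 80.4 tilt 0.4 F [-0.6  0.8  0.3] w 0.0
tool shift cm [-13.54  10.23  24.52] turn 58.4 (shift in present axes)
 shift after turn [-13.54  26.25   4.11]
```

View pics/t3z.png

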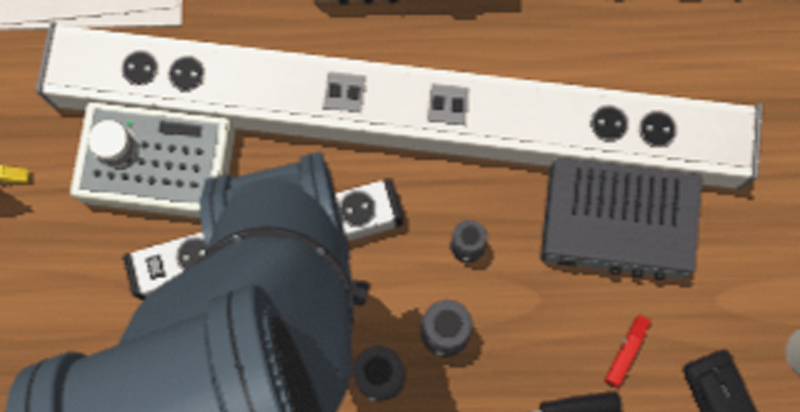

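View pics/s3z.png

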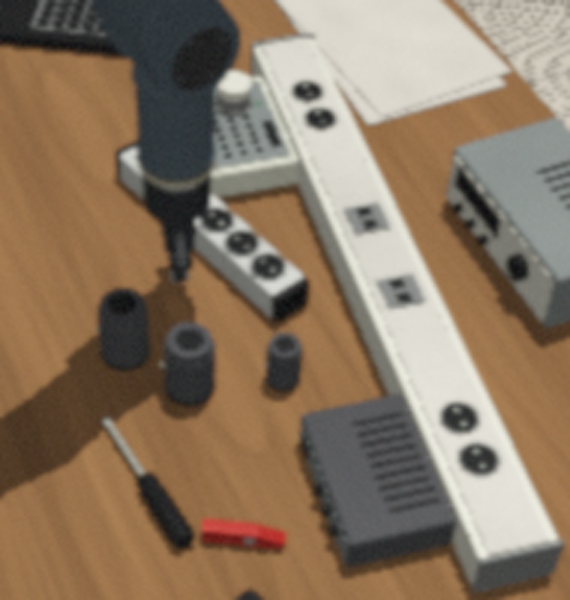

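Run:
```python
from h import *
strip('t3',[(125,256),(138,300),(388,180),(403,225)])
strip('s3',[(146,140),(118,158),(307,281),(272,303)])
```

```text
t3 c [-133.4  129.3] th 23.6 len 311.0 L [-196.  272.] R [-71. -13.] gap amp 15.4 gap post 20.5 backR x -46.4
s3 c [-128.6  130.2] th 23.7 len 307.0 L [-190.  271.] R [-67. -11.] gap amp 10.7 gap post 25.3 backR x -41.6
```

```bash
python3 -m inch '[[[-4,0.5,0],8,0.35],[[-4,0,0],8.2,0.35],[[-4,0,0],8.2,0.35],[[0,0,0],8.2,0.35],[[0,0,0],8.2,0.35],[[0,0,0],8.2,0.35],[[0,0,0],8,0.35]]'; python3 -c "
from h import *
go([-216,320],.135,23.7)"
```

```text
clock: 4.45
eef_pos: [0.5176, 0.1341, 0.1416]
tool_rot: [0.141, 1.556, 0.366]
ft_force: [-1.2, -0.3, 1.1]
width: 0.351
t 4.45 tcp trunk [-181.5   64.4] z 0.1416 jaw 21.5 tilt 0.9 F [-1.2 -0.3  1.1] w 0.35
tool shift cm [ 0.81 25.05  6.15] turn -2.2 (shift in present axes)
 shift after turn [ 0.81 24.79  7.1 ]
```

```bash
python3 -m inch '[[[0,4.2,1],-2,0.35],[[0,4.2,1.2],0,0.35],[[0,4.2,1.2],0,0.35],[[0,4.2,1.2],0,0.35],[[0,4,1.2],0,0.35],[[0,4,1.2],0,0.35],[[0,0,0],0,0.35]]'; python3 -c "
from h import *
go([-216,320],.014,23.7)
shot('wrist','w4');shot('top','t4')
c=load('t4')['pixels'][100:265,160:480]; cv2.imwrite('pics/t4z.png',cv2.resize(c,None,fx=2.5,fy=2.5,interpolation=cv2.INTER_CUBIC))"
```

```text
clock: 5.15
eef_pos: [0.53, 0.403, 0.1456]
tool_rot: [0.109, 1.544, 0.363]
ft_force: [-0.3, 0.2, -0.1]
width: 0.35
t 5.15 tcp trunk [-209.4  332.1] z 0.1456 jaw 23.1 tilt 1.5 F [-0.3  0.2 -0.1] w 0.35
tool shift cm [13.12 -0.9  -1.43] turn -0.6 (shift in present axes)
 shift after turn [13.12 -0.88 -1.44]
```

View pics/t4z.png

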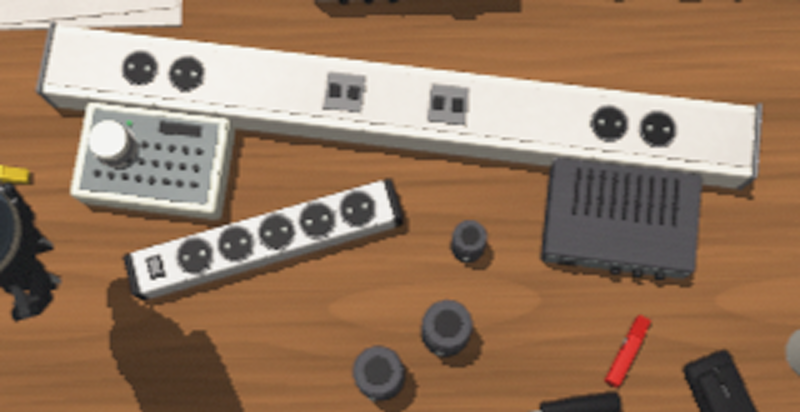

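View pics/w4.png

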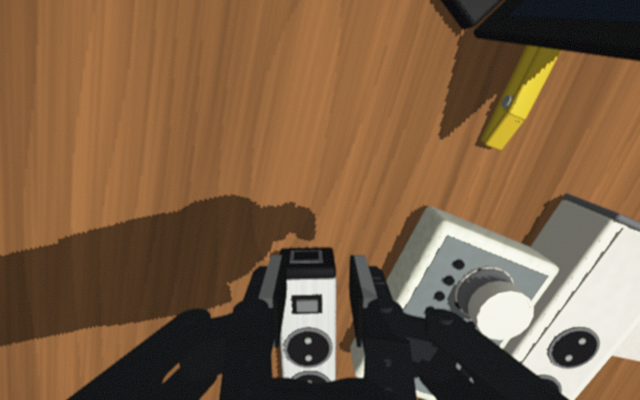

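```bash
python3 -m inch '[[[3,0,-0.4],0,0.35],[[3,-0.1,-0.3],0,0.35],[[3,-0.1,-0.3],-0.6,0.35],[[2.8,-0.1,-0.2],0,0.35],[[1.2,-0.1,-0.2],0,0.35],[[0,0,0],0,0.35]]'; python3 -c "
from h import *
strip('t4',[(127,254),(139,300),(388,180),(407,228)])
go([-206,301],.014,23.7)
shot('wrist','w5')"
```

```text
clock: 5.85
eef_pos: [0.5284, 0.3799, 0.0153]
tool_rot: [-0.126, 1.537, 0.122]
ft_force: [-0.1, -0.3, 0.1]
width: 0.348
t4 c [-133.5  127.3] th 23.1 len 311.0 L [-194.  270.] R [-73. -16.] gap amp 15.8 gap post 17.6 backR x -47.7
t 5.85 tcp trunk [-207.5  309. ] z 0.0153 jaw 22.8 tilt 1.9 F [-0.1 -0.3  0.1] w 0.35
tool shift cm [ 0.13 -0.8  -0.18] turn -0.9 (shift in present axes)
 shift after turn [ 0.13 -0.8  -0.19]
```

View pics/w5.png

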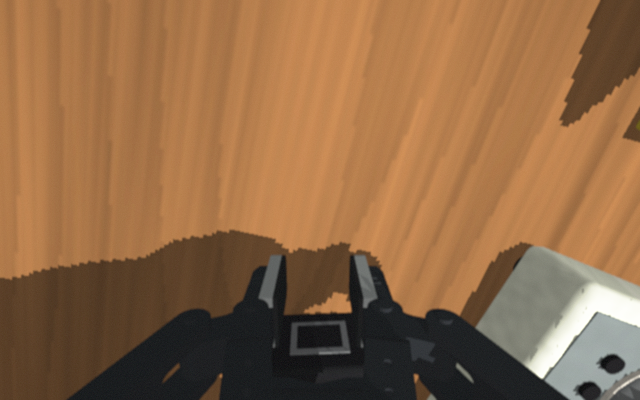

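Run:
```python
from h import *
s=load('w5'); st=read_state(); R=Ro.from_euler('xyz',st['tool_rot']).as_matrix();p=st['eef_pos']
for a in (0,15,25):
  for b in (-.005,-.019): print(a,b,proj(s,[p+R@[b,0,a/1000],p+R@[b,0,-a/1000],p+R@[b,.011,a/1000],p+R@[b,-.011,a/1000]]).round(0).tolist())
L=wld([-195,273])[0]
n=np.array([np.cos(TY+np.radians(23.5)),np.sin(TY+np.radians(23.5))])
print(proj(s,[np.r_[L+.025*n,.042],np.r_[L-.025*n,.042]]))
```

```text
0 -0.005 [[319.0, 278.0], [319.0, 278.0], [320.0, 257.0], [319.0, 298.0]]
0 -0.019 [[320.0, 295.0], [320.0, 295.0], [320.0, 273.0], [320.0, 317.0]]
15 -0.005 [[352.0, 278.0], [287.0, 278.0], [352.0, 257.0], [351.0, 298.0]]
15 -0.019 [[355.0, 295.0], [285.0, 295.0], [356.0, 273.0], [354.0, 317.0]]
25 -0.005 [[373.0, 278.0], [266.0, 278.0], [374.0, 257.0], [372.0, 298.0]]
25 -0.019 [[378.0, 295.0], [261.0, 295.0], [380.0, 273.0], [377.0, 317.0]]
[[370.42092792 375.93471571]
 [258.12949824 379.95609328]]
```

Run:
```python
from h import *
s=load('w5'); q=loc(ray(s,[(275,316),(362,316)],0)); print(q,np.diff(q,axis=0), q.mean(0))
go([-206,301],.014,23.7)
```

```text
[[-215.03027329  266.14342764]
 [-169.39536027  284.0204955 ]] [[45.63491301 17.87706786]] [-192.21281678  275.08196157]
t 5.9 tcp trunk [-206.9  309.3] z 0.0163 jaw 22.8 tilt 2.0 F [ 0.6 -0.3  0.3] w 0.35
tool shift cm [ 0.22 -0.8  -0.24] turn -0.9 (shift in present axes)
 shift after turn [ 0.22 -0.8  -0.26]
```

```bash
python3 -m inch '[[[0.2,-1.2,0],0,0.35],[[0,-1,0],0,0.35],[[0,-0.8,0],0,0.35],[[0,-0.8,0],0,0.35],[[0,-0.8,0],0,0.35],[[0,-0.8,0],0,0.35],[[0,-0.8,0],0,0.35],[[0,-0.8,0],0,0.35],[[0,-0.8,0],0,0.35],[[0,0,0],0,0.35]]'; python3 -c "
from h import *
go([-206,301],.014,23.7)
shot('top','t6');shot('side','s6')
c=load('t6')['pixels'][100:265,160:480]; cv2.imwrite('pics/t6z.png',cv2.resize(c,None,fx=2.5,fy=2.5,interpolation=cv2.INTER_CUBIC))
c=load('s6')['pixels'][100:300,240:430]; cv2.imwrite('pics/s6z.png',cv2.resize(c,None,fx=3,fy=3,interpolation=cv2.INTER_CUBIC))"
```

```text
clock: 6.9
eef_pos: [0.5525, 0.2995, 0.0196]
tool_rot: [0.006, 1.529, 0.253]
ft_force: [0.7, -0.6, -0.6]
width: 0.349
t 6.9 tcp trunk [-171.7  233.2] z 0.0196 jaw 22.8 tilt 2.4 F [ 0.7 -0.6 -0.6] w 0.35
tool shift cm [ 0.54  7.58 -0.56] turn -0.9 (shift in present axes)
 shift after turn [ 0.54  7.59 -0.44]
```

View pics/t6z.png

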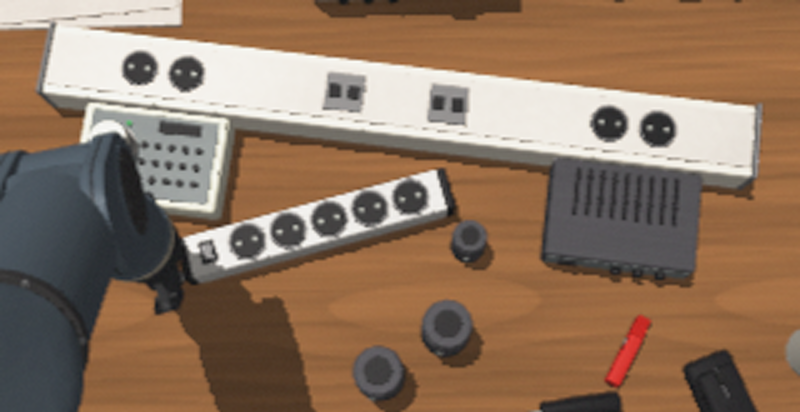

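View pics/s6z.png

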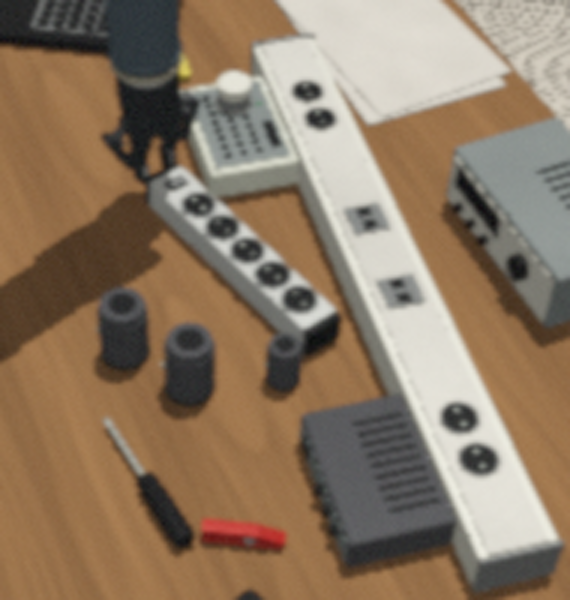

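Run:
```python
from h import *
strip('t6',[(182,240),(196,284),(439,169),(454,214)])
strip('s6',[(182,167),(152,188),(339,314),(302,340)])
```

```text
t6 c [-110.1   70.4] th 23.0 len 303.0 L [-169.  210.] R [-51. -69.] gap amp 16.4 gap post 16.4 backR x -24.7
s6 c [-103.9   69.8] th 21.7 len 301.0 L [-160.  210.] R [-48. -70.] gap amp 8.4 gap post 18.5 backR x -21.5
```

```bash
python3 -m inch '[[[0.4,0,0],0,0.15],[[0.1,-0.3,0],0,0.15],[[0.05,-0.8,0],0,0.15],[[0.05,-0.8,0],0,0.15],[[0.05,-0.8,0],0,0.15],[[0.05,-0.8,0],0,0.15],[[0.05,-0.8,0],0,0.15],[[0,0,0],0,0.15]]'; python3 -c "
from h import *
go([-206,301],.014,23.7)
shot('top','t7');shot('side','s7');shot('wrist','w7')
c=load('t7')['pixels'][100:265,160:480]; cv2.imwrite('pics/t7z.png',cv2.resize(c,None,fx=2.5,fy=2.5,interpolation=cv2.INTER_CUBIC))
c=load('s7')['pixels'][100:300,240:430]; cv2.imwrite('pics/s7z.png',cv2.resize(c,None,fx=3,fy=3,interpolation=cv2.INTER_CUBIC))"
```

```text
clock: 7.8
eef_pos: [0.5628, 0.2721, 0.0138]
tool_rot: [0.302, 1.52, 0.563]
ft_force: [-0.6, 0.1, 0.2]
width: 0.152
t 7.8 tcp trunk [-157.4  207.6] z 0.0138 jaw 23.5 tilt 2.9 F [-0.6  0.1  0.2] w 0.15
tool shift cm [ 0.1  10.51 -0.73] turn -0.2 (shift in present axes)
```

View pics/t7z.png

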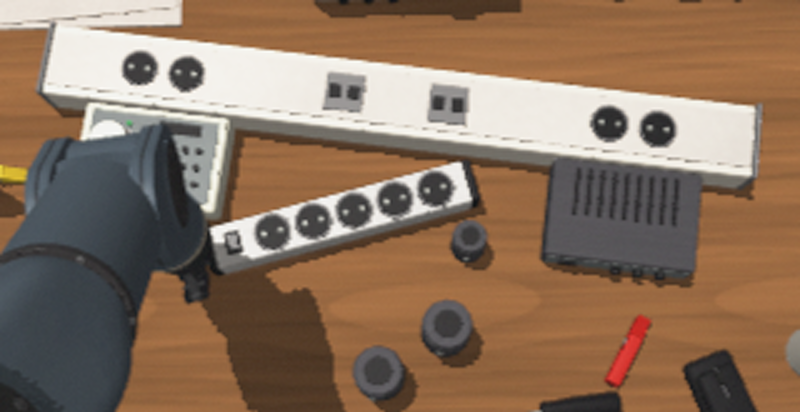

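View pics/s7z.png

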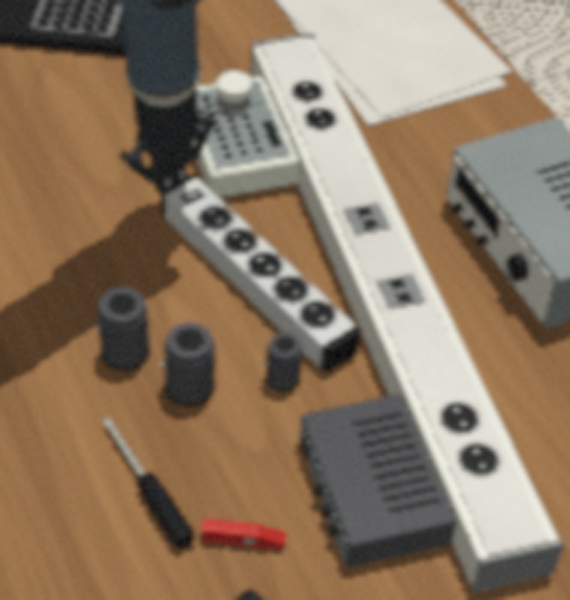

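View pics/w7.png

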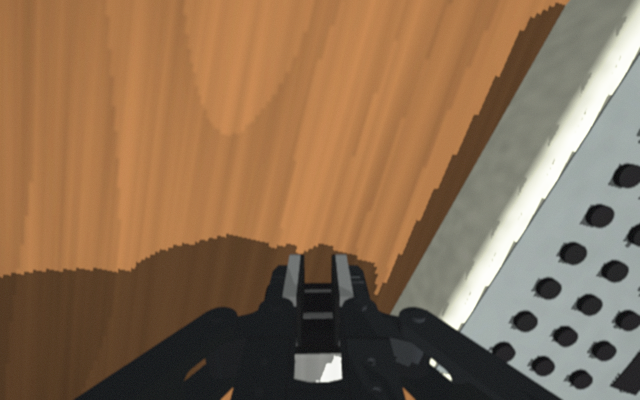

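Run:
```python
from h import *
strip('t7',[(207,229),(220,274),(465,161),(479,206)])
strip('s7',[(196,182),(165,205),(358,331),(322,356)])
```

```text
t7 c [-95.9  43.7] th 22.4 len 304.0 L [-154.  184.] R [-38. -97.] gap amp 12.3 gap post 17.8 backR x -11.8
s7 c [-92.2  39.7] th 22.7 len 300.0 L [-150.  178.] R [-34. -99.] gap amp 11.2 gap post 20.3 backR x -7.4
```

```bash
python3 -m inch '[[[0,0.6,-0.5],0,0],[[0,0,-0.4],0,0],[[0,-0.7,0.05],0,0],[[0,-0.7,0.1],0,0],[[0,-0.7,0.12],0,0],[[0,-0.7,0.12],0,0],[[0,-0.7,0.12],0,0],[[0,0,0],0,0]]'; python3 -c "
from h import *
go([-206,301],.014,23.7)
shot('top','t8');shot('side','s8');shot('wrist','w8')
c=load('t8')['pixels'][100:265,160:480]; cv2.imwrite('pics/t8z.png',cv2.resize(c,None,fx=2.5,fy=2.5,interpolation=cv2.INTER_CUBIC))
c=load('s8')['pixels'][100:300,240:430]; cv2.imwrite('pics/s8z.png',cv2.resize(c,None,fx=3,fy=3,interpolation=cv2.INTER_CUBIC))"
```

```text
clock: 8.75
eef_pos: [0.5651, 0.243, 0.0123]
tool_rot: [0.335, 1.522, 0.599]
ft_force: [0.3, -0.0, 0.7]
width: 0.0
t 8.75 tcp trunk [-150.8  179.2] z 0.0123 jaw 23.7 tilt 2.8 F [ 0.3 -0.   0.7] w 0.0
tool shift cm [ 0.04 13.37 -0.16] turn -0.0 (shift in present axes)
```

View pics/t8z.png

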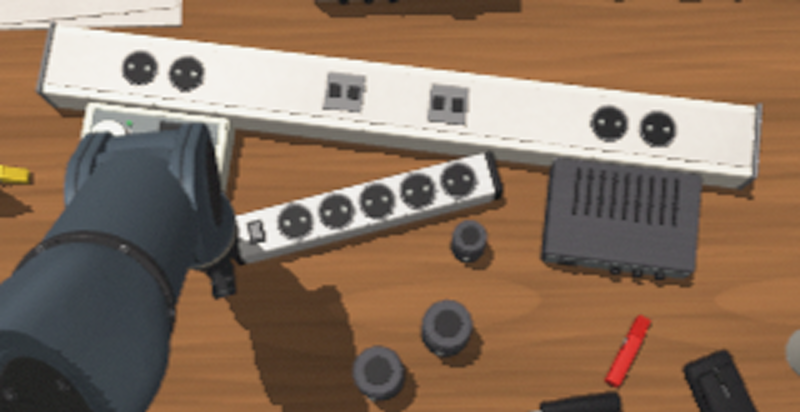

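View pics/s8z.png

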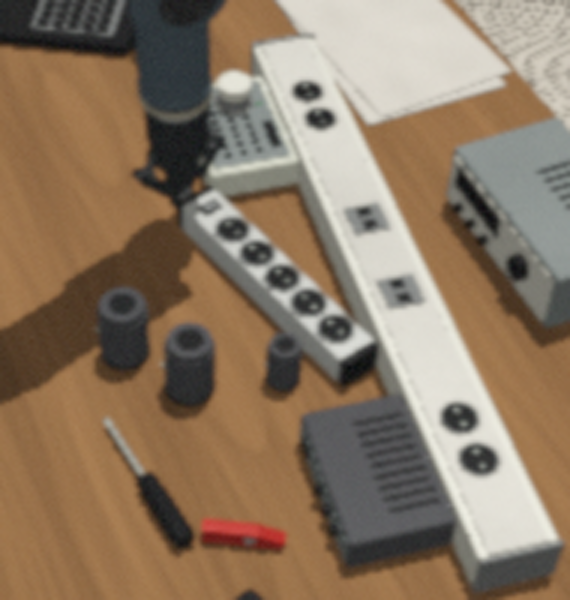

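View pics/w8.png

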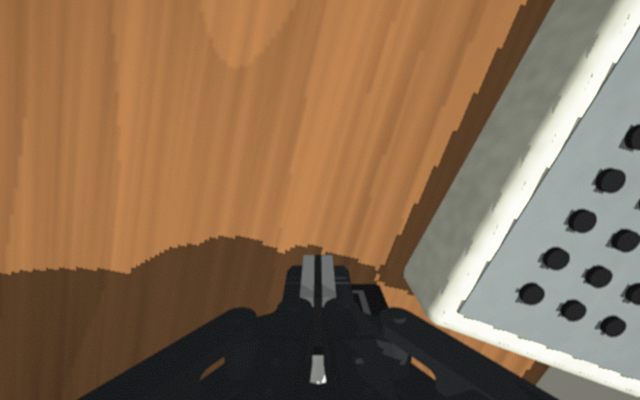

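Run:
```python
from h import *
strip('t8',[(230,216),(247,264),(488,152),(502,197)])
strip('s8',[(211,194),(183,215),(378,348),(343,373)])
strip('t8',[(488-2,152),(502-2,197),(488,152),(502,197)])
```

```text
t8 c [-80.5  18.2] th 22.0 len 302.0 L [-137.  158.] R [ -24. -122.] gap amp 6.6 gap post 21.5 backR x 2.5
s8 c [-77.6  13.5] th 22.2 len 305.0 L [-135.  154.] R [ -20. -128.] gap amp 6.4 gap post 22.9 backR x 6.1
t8 c [ -24.2 -120.8] th 7.2 len 2.0 L [ -24. -120.] R [ -24. -122.] gap amp -76.3 gap post 32.4 backR x 20.7
```

```bash
python3 -m inch '[[[0,-0.7,0.1],0,0],[[0,-0.7,0.2],0,0],[[0,-0.7,0.2],0,0],[[0,-0.7,0.25],0,0],[[0,-0.6,0.25],0,0],[[0,0,0],0,0]]'; python3 -c "
from h import *
go([-206,301],.014,23.7)
shot('top','t9');shot('side','s9');shot('wrist','w9')
c=load('t9')['pixels'][100:265,160:480]; cv2.imwrite('pics/t9z.png',cv2.resize(c,None,fx=2.5,fy=2.5,interpolation=cv2.INTER_CUBIC))
c=load('s9')['pixels'][100:300,240:430]; cv2.imwrite('pics/s9z.png',cv2.resize(c,None,fx=3,fy=3,interpolation=cv2.INTER_CUBIC))"
```

```text
clock: 9.5
eef_pos: [0.5828, 0.217, 0.0121]
tool_rot: [0.434, 1.521, 0.703]
ft_force: [-0.1, 0.4, 0.1]
width: 0.003
t 9.5 tcp trunk [-129.4  156.2] z 0.0121 jaw 24.0 tilt 2.9 F [-0.1  0.4  0.1] w 0.0
tool shift cm [ 0.11 16.35 -1.1 ] turn 0.3 (shift in present axes)
```

View pics/t9z.png

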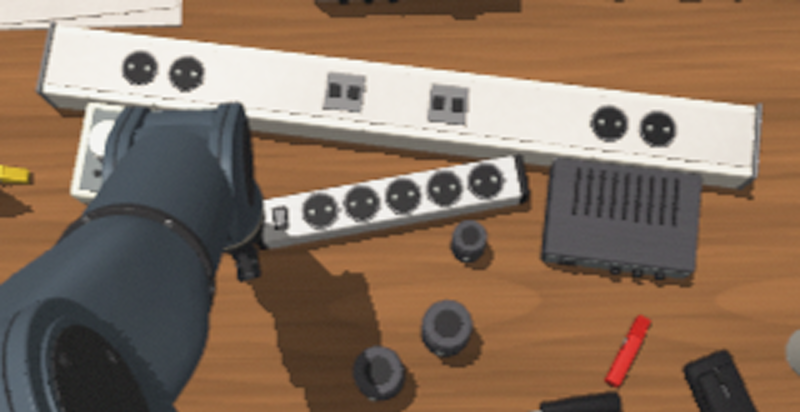

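View pics/w9.png

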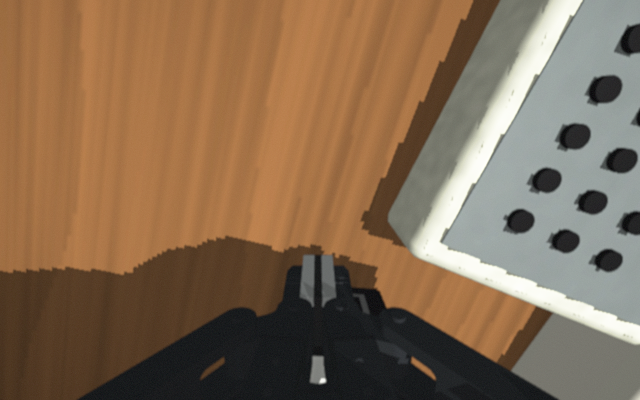

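View pics/s9z.png

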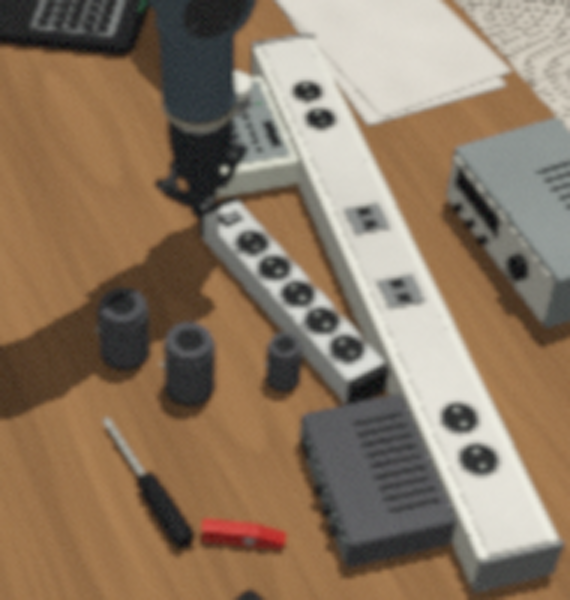

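Run:
```python
from h import *
strip('t9',[(257,200),(270,250),(516,156),(528,202)])
strip('s9',[(233,198),(204,222),(385,364),(350,390)])
```

```text
t9 c [-70.8 -10.2] th 17.6 len 300.0 L [-116.  133.] R [ -25. -153.] gap amp -7.2 gap post 14.4 backR x 1.4
s9 c [-66.1  -6.3] th 17.6 len 305.0 L [-112.  139.] R [ -20. -152.] gap amp -12.8 gap post 20.1 backR x 6.2
```

```bash
python3 -m inch '[[[0,1.5,0],0,0],[[0,0.5,-3],0,0],[[0,0,-4],0,0],[[0,-2.5,-0.5],0,0],[[0,-2.8,0],0,0],[[0,0,0],0,0]]'; python3 -c "
from h import *
go([-165,103],.014,10)
shot('wrist','w10');shot('side','s10')
c=load('s10')['pixels'][100:300,240:430]; cv2.imwrite('pics/s10z.png',cv2.resize(c,None,fx=3,fy=3,interpolation=cv2.INTER_CUBIC))"
```

```text
clock: 10.25
eef_pos: [0.514, 0.1707, 0.0074]
tool_rot: [0.441, 1.521, 0.718]
ft_force: [-0.1, -0.2, -0.7]
width: 0.0
t 10.25 tcp trunk [-190.5  100. ] z 0.0074 jaw 24.4 tilt 2.8 F [-0.1 -0.2 -0.7] w 0.0
tool shift cm [-0.57 -0.77  2.47] turn 14.4 (shift in present axes)
 shift after turn [-0.57 -0.13  2.59]
```

View pics/w10.png

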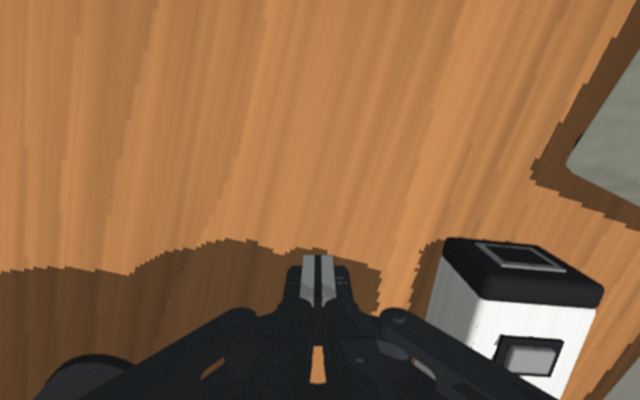

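View pics/s10z.png

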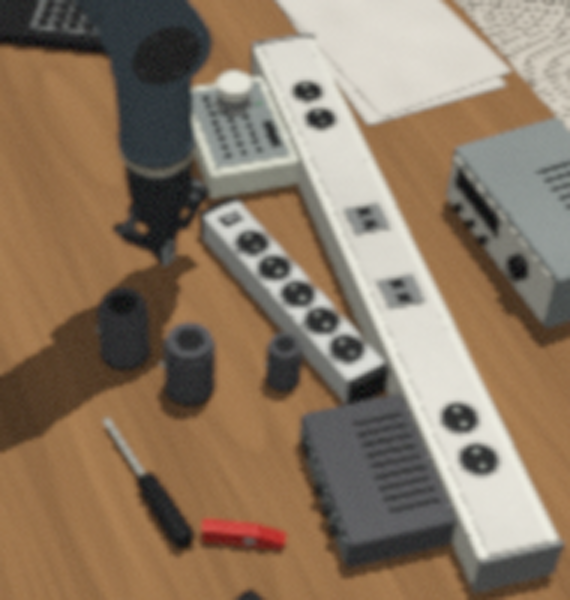

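```bash
python3 -m inch '[[[-0.6,0,0],-8,0],[[0,0,0],-8,0],[[0,0,0],-8,0],[[0,0,0],-8,0],[[0,0,0],-8,0],[[0,0,0],-8,0],[[0,0,0],-8,0],[[0,0,0],-8,0],[[0,0,0],-8,0],[[0,0,0],0,0]]'; python3 -c "
from h import *
go([-150,108],.014)
shot('wrist','w11')"
```

```text
clock: 11.35
eef_pos: [0.5114, 0.1921, 0.0132]
tool_rot: [-0.767, 1.516, 0.836]
ft_force: [0.3, 0.7, -0.3]
width: -0.002
t 11.35 tcp trunk [-196.3  120.8] z 0.0132 jaw 100.5 tilt 3.2 F [ 0.3  0.7 -0.3] w -0.0
tool shift cm [ 0.   -4.32 -2.09] turn 0 (shift in present axes)
```

View pics/w11.png

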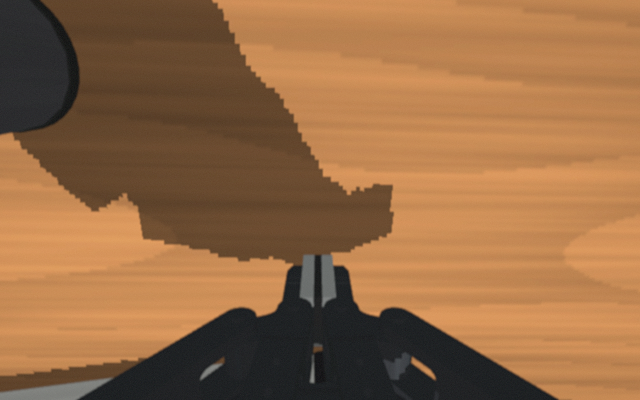

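```bash
python3 -m inch '[[[0,-2.2,-1],0,0],[[0,-2,-1],0,0],[[0,-0.8,-0.2],0,0],[[0,-0.8,-0.2],0,0],[[0,-0.8,-0.2],0,0],[[0,-0.8,-0.2],0,0],[[0,-0.8,-0.2],0,0],[[0,-0.8,-0.2],0,0],[[0,-0.8,-0.2],0,0],[[0,0,0],0,0]]'; python3 -c "
from h import *
go([-62,108],.014)
shot('wrist','w12');shot('side','s12');shot('top','t12')
c=load('s12')['pixels'][100:300,240:430]; cv2.imwrite('pics/s12z.png',cv2.resize(c,None,fx=3,fy=3,interpolation=cv2.INTER_CUBIC))
c=load('t12')['pixels'][100:265,160:480]; cv2.imwrite('pics/t12z.png',cv2.resize(c,None,fx=2.5,fy=2.5,interpolation=cv2.INTER_CUBIC))"
```

```text
clock: 12.4
eef_pos: [0.6097, 0.1665, 0.0142]
tool_rot: [-0.616, 1.518, 0.972]
ft_force: [0.0, 1.0, -0.4]
width: -0.0
t 12.4 tcp trunk [-95.3 110.2] z 0.0142 jaw 99.6 tilt 3.0 F [ 0.   1.  -0.4] w -0.0
tool shift cm [ 0.09 -3.24 -0.77] turn 0 (shift in present axes)
```

View pics/t12z.png

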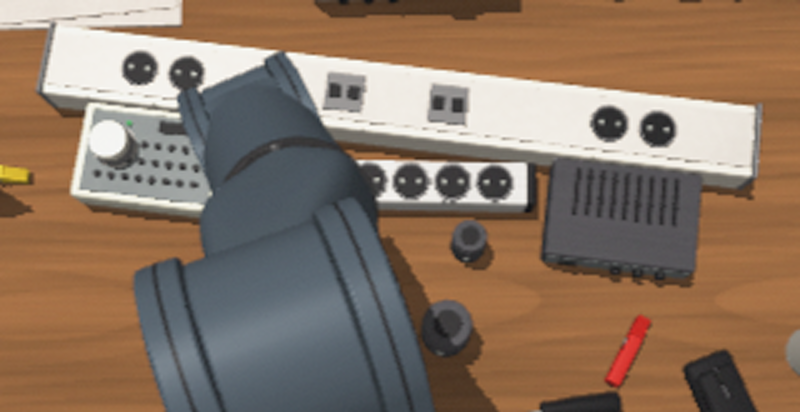

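View pics/s12z.png

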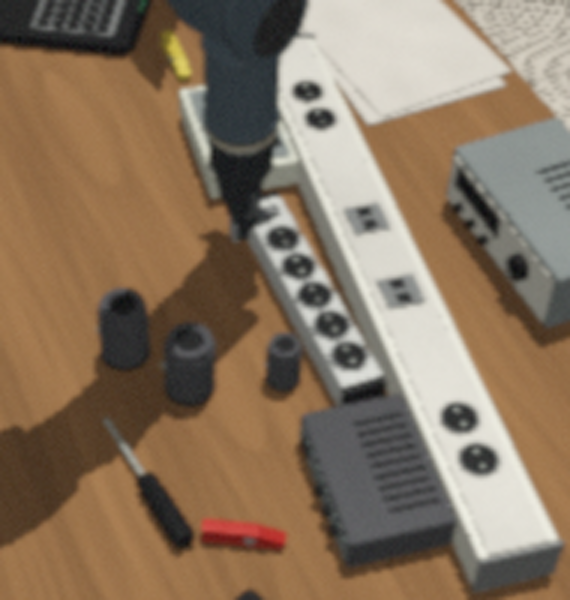

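```bash
python3 -m inch '[[[0,-0.8,-0.2],0,0],[[0,-0.8,-0.2],0,0],[[0,-0.7,-0.2],0,0],[[0,-0.5,-0.1],0,0],[[0,-0.3,0],0,0],[[0,0,0],0,0]]'; python3 -c "
from h import *
go([-60,108],.014)
shot('side','s13');shot('top','t13')
c=load('s13')['pixels'][100:300,240:430]; cv2.imwrite('pics/s13z.png',cv2.resize(c,None,fx=3,fy=3,interpolation=cv2.INTER_CUBIC))
c=load('t13')['pixels'][100:265,160:480]; cv2.imwrite('pics/t13z.png',cv2.resize(c,None,fx=2.5,fy=2.5,interpolation=cv2.INTER_CUBIC))"
```

```text
clock: 13.15
eef_pos: [0.641, 0.16, 0.0145]
tool_rot: [-0.569, 1.52, 1.02]
ft_force: [-0.8, 2.1, 0.1]
width: 0.0
t 13.15 tcp trunk [-63.4 108.5] z 0.0145 jaw 99.7 tilt 2.9 F [-0.8  2.1  0.1] w 0.0
tool shift cm [ 0.06 -0.32 -0.11] turn 0 (shift in present axes)
```

View pics/s13z.png

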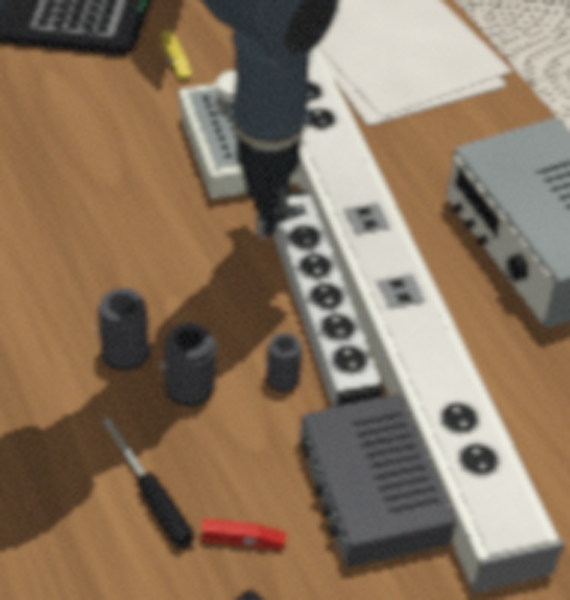

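View pics/t13z.png

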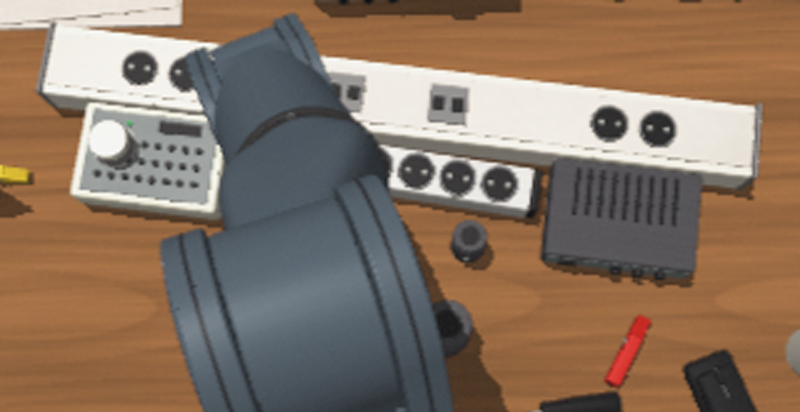

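```bash
python3 -m inch '[[[0,1.6,0.2],0,0],[[0,0.6,-3.4],0,0],[[0,0.6,-3.4],0,0],[[0,0.6,-3.4],0,0],[[0,0.5,-3.2],0,0],[[0,0,0],0,0]]'; python3 -c "
from h import *
go([-60,-30],.014)
shot('side','s14');shot('top','t14')
c=load('s14')['pixels'][100:300,240:430]; cv2.imwrite('pics/s14z.png',cv2.resize(c,None,fx=3,fy=3,interpolation=cv2.INTER_CUBIC))
c=load('t14')['pixels'][100:265,160:480]; cv2.imwrite('pics/t14z.png',cv2.resize(c,None,fx=2.5,fy=2.5,interpolation=cv2.INTER_CUBIC))"
```

```text
clock: 13.85
eef_pos: [0.6051, 0.0247, 0.0087]
tool_rot: [-0.67, 1.516, 0.923]
ft_force: [0.1, 0.2, -0.2]
width: -0.0
t 13.85 tcp trunk [-78.6 -30.7] z 0.0087 jaw 99.9 tilt 3.1 F [ 0.1  0.2 -0.2] w -0.0
tool shift cm [-0.48 -1.86 -0.23] turn 0 (shift in present axes)
```

View pics/s14z.png

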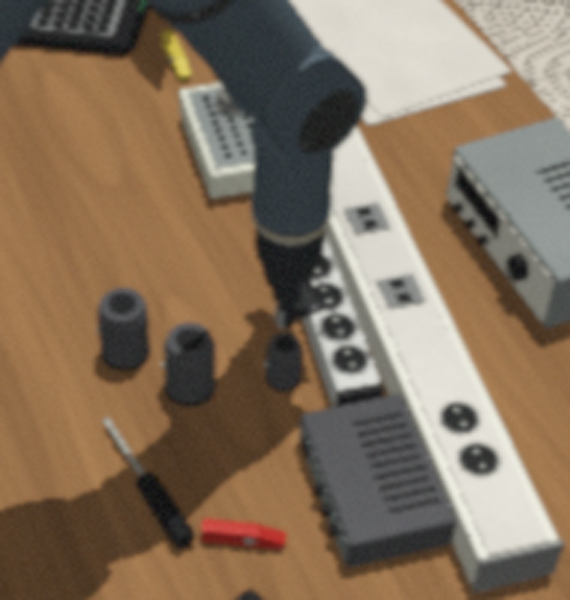

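View pics/t14z.png

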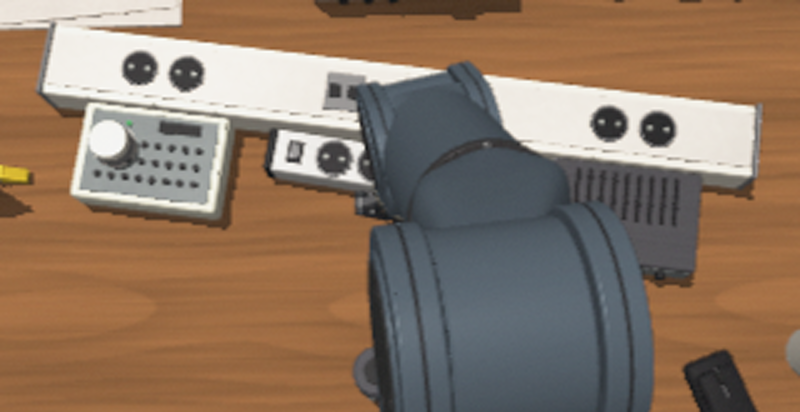

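```bash
python3 -m inch '[[[-0.4,-0.5,-0.1],0,0],[[0,-0.5,-0.1],0,0],[[0,-0.4,-0.1],0,0],[[0,-0.4,0],0,0],[[0,-0.3,0],0,0],[[0,0,0],0,0]]'; python3 -c "
from h import *
go([-60,-30],.014)
shot('side','s15')
c=load('s15')['pixels'][100:300,240:430]; cv2.imwrite('pics/s15z.png',cv2.resize(c,None,fx=3,fy=3,interpolation=cv2.INTER_CUBIC))"
```

```text
clock: 14.55
eef_pos: [0.6257, 0.0322, 0.0136]
tool_rot: [-0.553, 1.516, 1.052]
ft_force: [0.1, -0.1, 0.2]
width: -0.002
t 14.55 tcp trunk [-59.3 -20.2] z 0.0136 jaw 100.6 tilt 3.2 F [ 0.1 -0.1  0.2] w -0.0
tool shift cm [-0.1   0.24 -0.95] turn 0 (shift in present axes)
```

View pics/s15z.png

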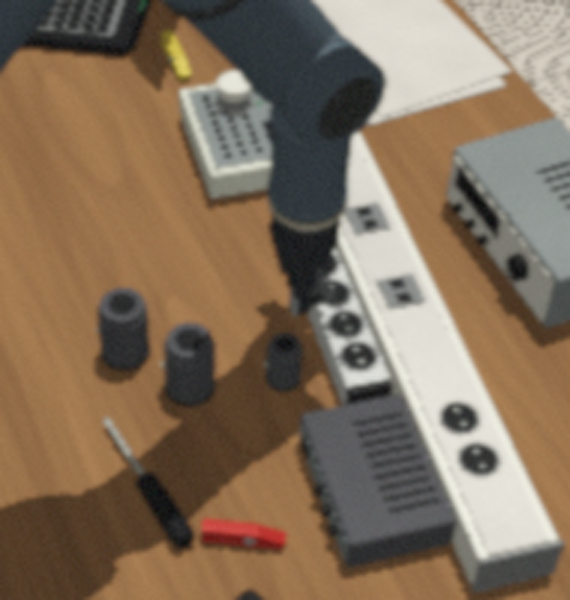

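```bash
python3 -m inch '[[[0,-0.3,-0.4],0,0],[[0,-0.3,-0.3],0,0],[[0,-0.3,-0.1],0,0]]'; python3 -m inch '[[[0,-0.3,-0.1],0,0],[[0,-0.3,-0.1],0,0]]'; python3 -c "
from h import *
go([-60,-30],.014)"
```

```text
clock: 14.9
eef_pos: [0.628, 0.0293, 0.0121]
tool_rot: [-0.294, 1.517, 1.315]
ft_force: [-12.5, 0.1, 9.1]
width: 0.001
clock: 15.1
eef_pos: [0.6277, 0.029, 0.0113]
tool_rot: [-0.059, 1.519, 1.553]
ft_force: [-12.9, 1.5, 9.8]
width: -0.001
t 15.1 tcp trunk [-56.8 -23.1] z 0.0113 jaw 100.9 tilt 3.0 F [-12.9   1.5   9.8] w -0.0
tool shift cm [-0.3   0.44 -0.6 ] turn 0 (shift in present axes)
```

```bash
python3 -m inch '[[[0,1.5,0.2],0,0],[[-3,0.3,0.3],0,0],[[-4,0,0.5],0,0],[[-4,0,1],0,0],[[-4,0,3],0,0],[[-1,2,4],0,0],[[0,2,4],0,0],[[0,2,4],0,0],[[0,2,4],0,0],[[0,2,4],0,0],[[0,2,4],0,0],[[0,0,0],0,0]]'; python3 -c "
from h import *
go([-60,-30],.014)
shot('side','s16');shot('top','t16')
c=load('s16')['pixels'][100:300,240:430]; cv2.imwrite('pics/s16z.png',cv2.resize(c,None,fx=3,fy=3,interpolation=cv2.INTER_CUBIC))
c=load('t16')['pixels'][100:265,160:480]; cv2.imwrite('pics/t16z.png',cv2.resize(c,None,fx=2.5,fy=2.5,interpolation=cv2.INTER_CUBIC))"
```

```text
clock: 16.3
eef_pos: [0.4827, 0.3193, 0.1962]
tool_rot: [-0.362, 1.502, 1.249]
ft_force: [0.0, -0.1, 0.3]
width: 0.002
t 16.3 tcp trunk [-243.7  242.3] z 0.1962 jaw 101.0 tilt 4.0 F [ 0.  -0.1  0.3] w 0.0
tool shift cm [ 16.54 -12.46 -31.34] turn 0 (shift in present axes)
```

View pics/s16z.png

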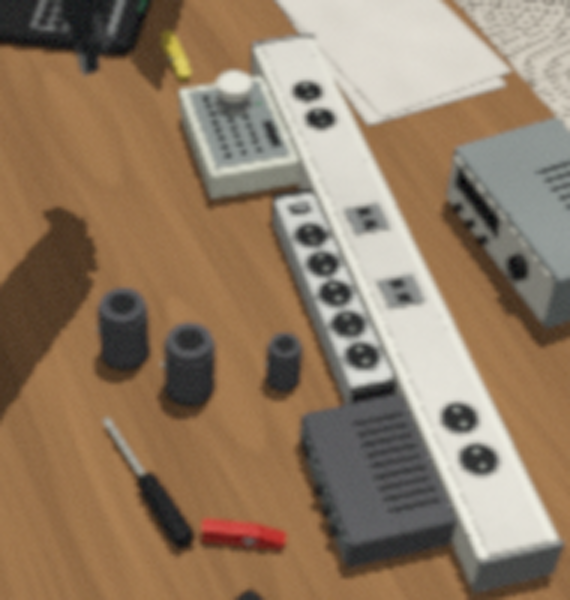

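View pics/t16z.png

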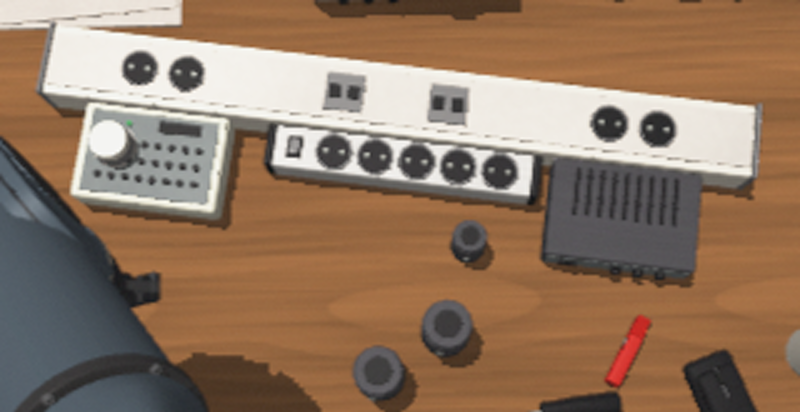

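Run:
```python
from h import *
for fn in('t16','s16'):
    s=load(fn); g=cv2.cvtColor(s['pixels'],cv2.COLOR_BGR2GRAY)
    if fn[0]=='t':
        f=lambda u,v:((u+.5)/2.5-.5+160,(v+.5)/2.5-.5+100); S=[(334,151),(375,156),(416,161),(458,166),(500,171)]; T=[(140,68),(187,73),(609,123),(657,128)]
    else:
        f=lambda u,v:((u+.5)/3-.5+240,(v+.5)/3-.5+100); S=[(312,235),(323,264),(335,293),(348,324),(361,355)]; T=[(308,91),(320,118),(459,417),(478,459)]
    def cen(p):
        u,v=np.round(f(*p)).astype(int); w=g[v-6:v+7,u-7:u+8].astype(float); m=np.clip(130-w,0,90)
        yy,xx=np.mgrid[v-6:v+7,u-7:u+8]; d=np.hypot(xx-u,yy-v)<7; m=m*d; return (xx*m).sum()/m.sum(),(yy*m).sum()/m.sum()
    a=loc(ray(s,[cen(p) for p in S],.042)); b=loc(ray(s,[cen(p) for p in T],.062))
    print(fn,a.round(1).tolist(),b.round(1).tolist())
    pa=np.polyfit(a[:,1],a[:,0],1);pb=np.polyfit(b[:,1],b[:,0],1); print('angle diff deg',np.degrees(pa[0]-pb[0]),'offset at y=0',pa[1]-pb[1], 'at ±160',np.polyval(pa,[-160,160])-np.polyval(pb,[-160,160]))
strip('t16',[(274,126),(271,170),(536,158),(532,202)]); strip('s16',[(307,196),(274,203),(393,379),(350,392)])
```

```text
t16 [[-20.2, 65.9], [-20.0, 17.6], [-19.8, -30.3], [-19.7, -78.4], [-19.6, -126.8]] [[45.1, 300.3], [45.4, 245.4], [46.2, -242.3], [46.5, -296.7]]
angle diff deg -0.0581948868929309 offset at y=0 -65.76302850912471 at ±160 [-65.60051773 -65.92553929]
s16 [[-16.2, 70.5], [-16.8, 22.0], [-17.0, -24.4], [-17.0, -73.6], [-16.4, -121.3]] [[48.6, 302.4], [49.1, 247.4], [49.1, -242.5], [49.2, -297.4]]
angle diff deg 0.11423830460998192 offset at y=0 -65.65650852881892 at ±160 [-65.97552206 -65.337495  ]
t16 c [-24.9 -15.3] th -0.0 len 303.0 L [-25. 136.] R [ -25. -167.] gap amp -115.2 gap post 35.1 backR x 0.1
s16 c [-21.1 -14.5] th 0.6 len 299.0 L [-23. 135.] R [ -20. -164.] gap amp -116.9 gap post 39.8 backR x 5.5
```

Run:
```python
from h import *
a=load('top0')['pixels'].astype(int);b=load('t16')['pixels'].astype(int)
for n,(u0,u1,v0,v1) in dict(clamps_mouse_gel_driver=(340,520,215,280),post=(335,360,185,210),bigposts=(300,352,220,262),clamp2=(140,175,160,178),paste=(193,215,145,167),amp=(188,255,143,188)).items():
    d=np.abs(a-b)[v0:v1,u0:u1].max(2); print(n,(d>40).sum())
d=np.abs(load('side0')['pixels'].astype(int)-load('s16')['pixels']).max(2); print('side driver etc',(d[240:360,270:370]>40).sum())
print(read_state()['clock'],read_state()['ft_force'])
from plant import sign_off; print(sign_off())
```

```text
clamps_mouse_gel_driver 0
post 0
bigposts 0
clamp2 580
paste 0
amp 12
side driver etc 0
16.4 [-0.08862864  0.37932288  0.22217392]
the job is handed in; nothing more can be done
None
```

The strip is home in the bay and the job is handed in at about 16.4 s.

**What I did:** I pushed the front of the strip near its right end to turn it to about 23° to the trunking. I then pushed its left end so the right end went past and in behind the smallest post. Finally I pushed the left end round and pressed the strip against the trunking until the contact force rose to about 13 N. It stayed on the desk throughout.

**Last checks:**
- **Alignment:** the two views agree that the strip is parallel to the trunking within about 0.1°. From the top view its centre line is about 25 mm in front of the face. The side view reads up to 4 mm nearer, but it offsets the trunking the same way. The line through the strip's outlets sits about 66 mm in front of the line through the trunking's outlets. I expect about 67.5 mm when flush, if the trunking's outlets are at mid-depth.
- **Place in the bay:** the strip sits about 15 mm right of the middle, clear of both boxes.
- **Robot:** the gripper was well clear and the force was near zero.
- **Other objects:** the before-and-after pictures showed no change at the posts, red clamp, mouse, gel bottle, screwdriver or paste jar. The amplifier showed only a 12-pixel difference.
- **Check that disagreed:** the top-view comparison flagged the yellow clamp. I take this to be the arm covering it there, because the side view shows it where it was.

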